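Set the vee-jaw spring clamp to its loading position

TASK

Open the vee-jawed one of the two spring clamps to its loading position for the next lens housing: with the fingertips, push its upright steel push plate right back until the carriage meets the end of its travel, then let the spring bring it back until the catch pin stops it half-way, and take the hand away. Only push on the front face of the plate: do not grip the plate or touch its black plastic backing or the catch knob, and leave the plain-jawed clamp and the other things on the bench alone.

Things in the scene. Friction and masses are not known exactly. Their poses are not given: they have to be found in the camera images.
- clamp_v: Origin: centre of the underside of its aluminium base (240 x 90 x 12 mm, fixed on the bench), z up; x runs from the fixed jaw (x -125 to -90 mm, 38 mm high) to the back stop (x 120). The carriage is pushed along +x. Catch bridge at x 56 mm, 62 mm high. VEE clamp, the one to set: each jaw is a vee of two sloping steel cheeks.
- face_v (a point): Centre of the front face (looking to clamp -x) of the vee clamp's upright push plate, moving with the carriage; at clamp x -50 mm at rest, 65 mm above the bench. Plate 56 mm wide, 4 thick, reaching 39 to 91 mm above the bench. The moving jaw (38 mm high) juts out 27 mm under it in front: keep fingertips 45 to 65 mm above the bench.
- slide_v (a joint): Carriage travel of the vee clamp, m, along clamp +x: 0 spring-closed (start), 0.030 latched (loading position), 0.055 hard end stop. Spring: 4 N at 0, 7 N at 0.030, 9 N at 0.055; the catch adds up to 2 N from 0.005 to 0.031. The pin drops in beyond about 0.031; let go sooner and it goes back to 0. Release may be quick or slow.
- pin_v (a joint): Height of the vee clamp's spring-loaded catch pin in m: 0 = down (at rest, and again when it has dropped behind the carriage's tooth), up to about 0.008 while it rides over the tooth. It works by itself.
- holder_v: Black plastic backing 10 x 70 x 50 mm close behind the push plate of the vee clamp, 7 mm wider than the plate on each side; origin at the centre of its underside, 40 mm above the bench. Not to be touched.
- knob_v: Black knob, 20 mm in diameter and 22 mm tall, on top of the vee clamp's catch pin; origin at the centre of its underside, 63 mm above the bench when down. Not to be touched.
- clamp_f: Origin: centre of the underside of its aluminium base (240 x 90 x 12 mm, fixed on the bench), z up; x runs from the fixed jaw (x -125 to -90 mm, 38 mm high) to the back stop (x 120). The carriage is pushed along +x. Catch bridge at x 56 mm, 62 mm high. PLAIN clamp, left alone: jaws are straight square blocks; else the same.
- slide_f (a joint): Travel of the plain clamp's carriage in m, 0 = spring-closed; must stay there.
- pin_f (a joint): Height of the plain clamp's catch pin in m, 0 = down; must stay there.
- lens_barrel: Bystander: loose black lens barrel standing upright, 60 mm in diameter, 80 mm tall; origin at the centre of its underside.
- bottle: Bystander: loose white bottle with red cap, 44 mm in diameter, 120 mm tall; origin at the centre of its underside.
- dish: Bystander: loose round grey dish, 90 mm in diameter, 30 mm tall; origin at the centre of its underside.

How it is judged:
By the outcome, as a careful person would: the job done as asked, in the order asked, and still so for the second after the job is handed in, with the robot touching nothing.
It also fails if it takes over 38 s, if anything falls off the work surface, if the arm or the gripper's body presses on something with over 40 N, if the wrist force passes 120 N, or if a joint passes its speed limit or range.

ROBOT

A 7-joint arm with a two-finger parallel gripper is mounted at the origin on the work surface. World frame = base frame: x ahead of the robot, y to its left, z up, the work surface at z = 0. Lengths are in m, angles in rad, forces in N, time in s.
With the tool pointing down it reaches from about 0.425 to 0.925 m from the base axis. Payload 6.8 kg.
Tool frame: the origin (TCP) lies between the finger pads; the fingertips stand 14 mm ahead of it and the grasp point (between the pads) lies 5 mm behind it; z points along the fingers, y is the line along which they close (so a half turn about z gives the same grasp; the last joint's range is limited). The gripper opens to 85 mm and grips with 20 to 120 N. Pads are 22 mm wide; open, the fingers measure 114 mm over their backs; the gripper's body (76 mm by 85 mm) begins 54 mm behind the grasp point. The pads swing forward as they close: fully open they stand 13 mm farther back than shut.
Start: joints at [-1.288, 0.477, 0.022, 1.555, -0.011, 1.109, -0.083], TCP at [0.257, 0.624, 0.245] pointing down, gripper open.
Joint ranges: [-2.96, 2.96], [-0.34, 2.1], [-1.41, 1.46], [0.24, 2.44], [-1.37, 4.51], [0.17, 1.92], [-2.96, 2.96]. Speed limits (rad/s): [2.39, 2.39, 3.14, 3.14, 3.14, 3.14, 3.14].

INTERFACE

Orientations are given as a rotation vector (axis times angle).
In Python, from bench import r, eyes, ticket gives the robot as it stands. The module is installed in compiled form; this text tells all that it offers.
- The arm moves only by the tool arm_command, never from a script. Its argument "plan" is text: rows parted by semicolons, each of 4 numbers parted by spaces: the shift along the tool's x, y, z in m, then the turn about the tool's z in degrees. In form: tx ty tz yaw; .... A call has 1 to 20 rows; each row shifts and turns the commanded pose from where the row before left it, along the tool's axes as they then stand; what a row does not reach is not made up. A row lasts 1/8 s, in which the tool goes at most 62.5 mm and 10.7 degrees, less where a joint would pass 70% of its speed; a pose out of reach is approached as far as the arm can. A call is refused whole if a number of a shift passes 0.0625 or a number of a turn 10.7, either way. A call with a gripper value outside its range is refused whole. "hand" is the closure, from -1 (fully open) to 1 (shut), set as the call begins (left out, the last holds). The fingers move at their own pace and stop on an object; "grip_force" is the grip in N (left out, the last holds). Time passes only in rows, so rows that do not move let the fingers close. It gives the time, the measured TCP pose, the force, the opening and the grip force at its end, in the units of the state.
- r.get_obs(): the state, without advancing time (a new reading comes with each control period).
- eyes.grab_frame(name): name is "side" or "top" or "wrist"; returns (picture, depth): 480x640x3 uint8, red, green, blue; 480x640 float32, m along the optical axis (not along the pixel's ray), 0 where there is no reading.
- eyes.calibration(name): a dict with "fov_y" (degrees; the focal length in pixels is half the picture's height over the tangent of half this angle, whatever the lens; pixels are square), "cx", "cy" (the principal point, pixels), "k1" (the pictures are not rectified: a ray, as slopes to the right and down, at radius r is drawn at 1 + k1 r^2 times it, then the intrinsics apply), "origin" and "attitude" of the camera in the world; the wrist camera has in their place "tool_from_camera" (4x4, takes a point from camera to tool coordinates, whose origin is the TCP and whose axes are the flange's). Camera axes: x right, y up, looking along -z (the intrinsics and any distortion apply to the point x, -y, -z); pixel columns grow to the right and rows downward; lengths in m; the calibration is good to about 2 mm. A picture is of the moment at which its call begins: read the wrist's pose just before it. calibration takes no time and is no camera call.
- ticket.hand_in(): hands the job in; it is judged then, once.
The state is a dict: "clock": time; "joints": joint angles; "qvel": joint speeds; "tau": joint torques, N m; "tcp_pos": TCP position; "orientation": TCP orientation; "contact_force": force on the tool from outside, world axes, zero at the start; "moment": the same for the moment, N m; "grip_width": finger opening in m; "gripper_force": force on a finger pad.
Only numpy, scipy, OpenCV 4.12 (cv2) and the standard library are available. Lean on these libraries where they do the work, as an engineer would, in place of code of your own. Each camera call takes 0.05 s, during which the arm holds its last target. There are 200 camera calls.

## Working session

There is one attempt and no reset: what is moved stays moved. The work goes in short steps, Python scripts to look and compute and a tool call to move; the robot and the scene stay as the last step left them, time stands still between calls to the robot, and variables do not carry over. Pictures are saved under pics/ and viewed, at most 10 in all, crops included, and the job is handed in when it is done.

Besides the shell and the picture viewer there is one more tool, called after "Call:" by a JSON object that holds its "fn" and its "kwargs", one argument or row to a line. arm_command: Moves the arm, as the interface text tells. Its arguments: {"type":"object","properties":{"plan":{"type":"string"},"hand":{"type":"number"},"grip_force":{"type":"number"}},"required":["plan"]}

```bash
mkdir -p pics; cat > h.py <<'E'
import numpy as np, cv2
from scipy.spatial.transform import Rotation as R
from bench import r, eyes, ticket
def att(a):
    a=np.array(a,float)
    if a.shape==(3,3): return a
    if a.size==3: return R.from_rotvec(a).as_matrix()
    return R.from_quat(a).as_matrix()
def cam(name):
    c=eyes.calibration(name)
    f=240/np.tan(np.radians(c['fov_y'])/2)
    if name=='wrist':
        o=r.get_obs(); T=np.eye(4); T[:3,:3]=R.from_rotvec(o['orientation']).as_matrix(); T[:3,3]=o['tcp_pos']
        T=T@np.array(c['tool_from_camera']); return c,f,T[:3,:3],T[:3,3]
    return c,f,att(c['attitude']),np.array(c['origin'])
def rays(C,uv):
    c,f,A,o=C
    K=np.array([[f,0,c['cx']],[0,f,c['cy']],[0,0,1]])
    p=cv2.undistortPoints(np.array(uv,float).reshape(-1,1,2),K,np.array([c['k1'],0,0,0,0.])).reshape(-1,2)
    return np.c_[p[:,0],-p[:,1],-np.ones(len(p))]@A.T,o
def onplane(C,uv,z):
    d,o=rays(C,uv); return o+d*((z-o[2])/d[:,2])[:,None]
def cloud(C,dep):
    v,u=np.mgrid[0:480,0:640]; d,o=rays(C,np.c_[u.ravel(),v.ravel()])
    P=o+d*dep.ravel()[:,None]; P[dep.ravel()<=0]=np.nan
    return P.reshape(480,640,3)
E
python3 - <<'E'
from h import *
print(r.get_obs()); 
for n in ('top','side','wrist'): print(n,eyes.calibration(n))
for n in ('top','side'):
    C=cam(n); p,d=eyes.grab_frame(n); cv2.imwrite(f'pics/{n}0.png',p[:,:,::-1]); np.savez(f'{n}0.npz',p=p,d=d)
E
```

```text
{'clock': 0.0, 'joints': array([-1.28813764,  0.47780328,  0.02233721,  1.5564908 , -0.01148581,
        1.10930907, -0.08307659]), 'qvel': array([-0.00098703, -0.00078999,  0.00086324,  0.00048795, -0.00034516,
        0.00019643, -0.00245793]), 'tau': array([ 1.63345217e-04, -5.96460021e+01,  1.60761852e+00, -2.81209660e+01,
        1.23438437e-02,  9.16521123e-03, -8.98071420e-06]), 'tcp_pos': array([0.25689222, 0.62356588, 0.24430692]), 'orientation': array([-6.09780705e-01, -3.08162513e+00,  2.93714375e-03]), 'contact_force': array([0.87267974, 0.84066293, 0.67120628]), 'moment': array([0.0117001 , 0.02020824, 0.04340152]), 'gripper_force': 0.0, 'grip_width': 0.08561049404790687}
top {'fov_y': 46.407491301569785, 'cx': 320.32419915657897, 'cy': 238.77765619665186, 'k1': -0.14591110914280347, 'origin': array([ 0.34740459, -0.01253438,  1.49233001]), 'attitude': array([ 0.15687964, -0.15602545, -1.56763422])}
side {'fov_y': 52.04096396336101, 'cx': 327.03589402351105, 'cy': 241.5182846548437, 'k1': -0.08134780212862813, 'origin': array([ 0.38712334, -0.89116713,  0.83073722]), 'attitude': array([ 0.87504094, -0.13413996, -0.23981658])}
wrist {'fov_y': 64.56585644096171, 'cx': 319.24730355063076, 'cy': 241.46100115859238, 'k1': -0.003960103817202485, 'tool_from_camera': array([[ 3.06433247e-04,  9.47765624e-01,  3.18967441e-01,
         8.34448711e-02],
       [ 9.99999865e-01, -1.56742484e-04, -4.94966092e-04,
         4.74678392e-04],
       [-4.19116098e-04,  3.18967549e-01, -9.47765544e-01,
        -1.28299008e-01],
       [ 0.00000000e+00,  0.00000000e+00,  0.00000000e+00,
         1.00000000e+00]])}
```

View pics/top0.png

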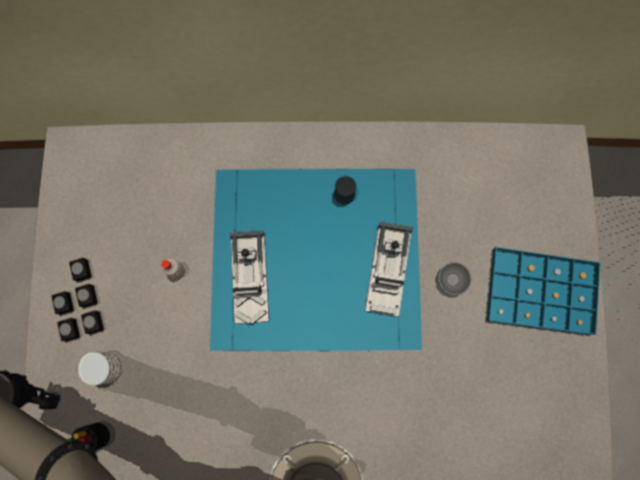

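View pics/side0.png

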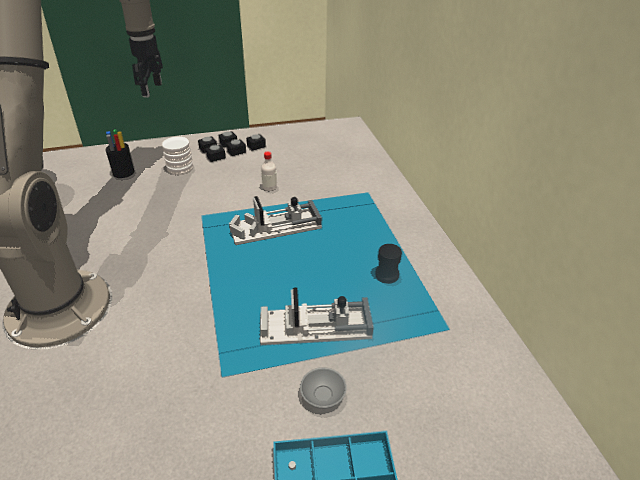

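The top view shows the vee clamp at about (250,278), with its vee jaws towards the robot (row 308), the plate near row 291 and the knob at (246,253). The plain clamp is at (390,268), the bottle at (172,268), and the side view agrees.

```bash
python3 - <<'E'
from h import *
z=np.load('top0.npz'); P=cloud(cam('top'),z['d'])
W=P[225:335,215:285]; m=(W[...,2]>0.006)&(W[...,2]<0.2)
q=W[m]; rc=cv2.minAreaRect((q[:,:2]*1000).astype(np.float32)); print(rc, cv2.boxPoints(rc))
for lo,hi in((.006,.02),(.03,.045),(.05,.07),(.075,.1)):
    s=q[(q[:,2]>lo)&(q[:,2]<hi)]; rr=cv2.minAreaRect((s[:,:2]*1000).astype(np.float32)); print(lo,len(s),np.round(rr[0]),np.round(rr[1]),rr[2])
C=cam('top'); print(onplane(C,[[232,291],[261,290],[246,253]],.09))
print(onplane(C,[[235,325],[270,321],[264,233],[230,234]],.012))
S=cloud(cam('side'),np.load('side0.npz')['d'])
for v,u in((204,250),(210,262),(225,262),(203,294)): print(u,v,S[v,u])
E
```

```text
((539.3768920898438, 179.83773803710938), (296.2017517089844, 189.21484375), 0.5424301028251648) [[390.38702 273.03885]
 [392.17828  83.83248]
 [688.36676  86.63663]
 [686.5755  275.843  ]]
0.006 1776 [539. 180.] [296. 189.] 0.5424301028251648
0.03 918 [542. 180.] [245.  92.] 3.3006935119628906
0.05 150 [553. 174.] [120.  61.] 3.042997121810913
0.075 219 [544. 190.] [117.  70.] 18.945865631103516
[[0.49678191 0.21084281 0.09      ]
 [0.49939076 0.13747913 0.09      ]
 [0.59399591 0.17744996 0.09      ]]
[[0.41511727 0.21322742 0.012     ]
 [0.42588341 0.12085121 0.012     ]
 [0.66259241 0.14035609 0.012     ]
 [0.66009741 0.23291156 0.012     ]]
250 204 [ 0.49361169  0.30406622 -0.0017533 ]
262 210 [0.5082729  0.14128564 0.08786562]
262 225 [0.50470452 0.13758163 0.04259368]
294 203 [0.59848046 0.17021719 0.07510877]
```

Call:
{"fn": "arm_command", "kwargs": {
  "plan": "0 0 0 -9;0 0 0 -9;0 0 0 -9;-0.014 -0.039 0 0;-0.014 -0.039 0 0;-0.014 -0.039 0 0;-0.014 -0.039 0 0;-0.014 -0.039 0 0;-0.014 -0.039 0 0;-0.014 -0.039 0 0;-0.014 -0.039 0 0;-0.014 -0.039 0 0;-0.014 -0.039 0 0;-0.014 -0.039 0 0;-0.014 -0.039 0 0;0 0 0.02 0;0 0 0.02 0;0 0 0 0",
  "hand": 1,
  "grip_force": 20
}}

```text
clock: 2.35
tcp_pos: [0.461, 0.1705, 0.2039]
orientation: [0.126, -3.136, 0.003]
contact_force: [1.1, 0.1, 0.2]
grip_width: -0.0003
gripper_force: 0.0
```

```bash
python3 - <<'E'
from h import *
o=r.get_obs(); print(o['clock'],o['tcp_pos'],R.from_rotvec(o['orientation']).as_matrix()[:,0],o['grip_width'],o['contact_force'])
C=cam('wrist'); p,d=eyes.grab_frame('wrist'); cv2.imwrite('pics/w1.png',p[:,:,::-1]); np.savez('w1.npz',p=p,d=d,P=cloud(C,d))
E
```

```text
2.35 [0.46101245 0.17046907 0.20392486] [-0.99677887 -0.08012869  0.00335696] -0.0002919338706581706 [1.13805848 0.1267352  0.23508408]
```

View pics/w1.png

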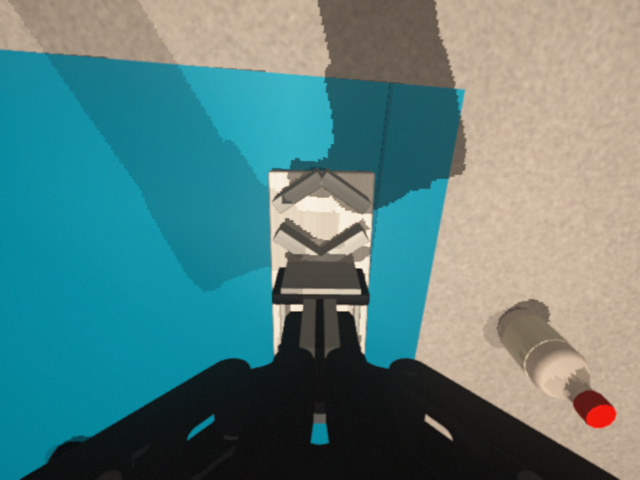

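The wrist view shows the steel plate (about u 283–362, v 258–290) framed by the black backing. The closed fingers are at u≈320, well centred and square to it, and the vee jaws above confirm the clamp.

```bash
python3 - <<'E'
from h import *
P=np.load('w1.npz')['P']; np.set_printoptions(precision=4,suppress=True)
for u in (288,300,320,340,356): print(u,P[264,u],P[272,u],P[284,u])
print('row272 edges',P[278,276:286:3],P[278,358:370:3])
q=P[262:288,288:357].reshape(-1,3); q=q[np.isfinite(q).all(1)]; c=q.mean(0); n=np.linalg.svd(q-c)[2][2]; print(c,n)
print(P[172,270:274],P[172,370:375],P[340,278],P[340,360])
E
```

```text
288 [0.4952 0.1487 0.0453] [0.4952 0.15   0.0617] [0.4956 0.1516 0.0825]
300 [0.4943 0.1584 0.0456] [0.4947 0.1592 0.061 ] [0.4942 0.1603 0.084 ]
320 [0.4932 0.1746 0.045 ] [0.493  0.1746 0.0622] [0.4929 0.1746 0.0841]
340 [0.4923 0.1909 0.044 ] [0.4923 0.1901 0.0608] [0.4922 0.1889 0.0832]
356 [0.504  0.2084 0.0114] [0.4916 0.2025 0.0601] [0.4911 0.2003 0.0835]
row272 edges [[0.5004 0.1411 0.063 ]
 [0.4992 0.1436 0.0651]
 [0.4991 0.1458 0.065 ]
 [0.4951 0.1487 0.0735]] [[0.4914 0.2029 0.0718]
 [0.4951 0.2065 0.063 ]
 [0.495  0.2089 0.0627]
 [0.517  0.22   0.0112]]
[0.4933 0.1762 0.0653] [-0.9981 -0.0598 -0.0167]
[[0.4273 0.1271 0.0109]
 [0.4271 0.128  0.0115]
 [0.4271 0.1288 0.0114]
 [0.427  0.1296 0.0112]] [[0.4208 0.2112 0.0088]
 [0.4205 0.2119 0.0103]
 [0.4206 0.2129 0.0091]
 [0.4208 0.2141 0.0068]
 [0.4214 0.2156 0.0021]] [0.5894 0.1414 0.0114] [0.5834 0.2212 0.0107]
```

Call:
{"fn": "arm_command", "kwargs": {
  "plan": "0 0.003 0 0.5;0 0 0.027 0;0 0 0.027 0;0 0 0.027 0;0 0 0.027 0;0 0 0.026 0;0 0 0 0;0 0 0 0"
}}

```text
clock: 3.4
tcp_pos: [0.4628, 0.1747, 0.0724]
orientation: [-0.113, 3.138, 0.001]
contact_force: [0.8, -0.9, 0.3]
grip_width: -0.0002
gripper_force: 0.0
```

```bash
python3 - <<'E'
from h import *
p,d=eyes.grab_frame('side'); cv2.imwrite('pics/s2.png',cv2.resize(p[140:270,190:350,::-1],(800,650))[:600])
E
```

```text
(no output)
```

View pics/s2.png

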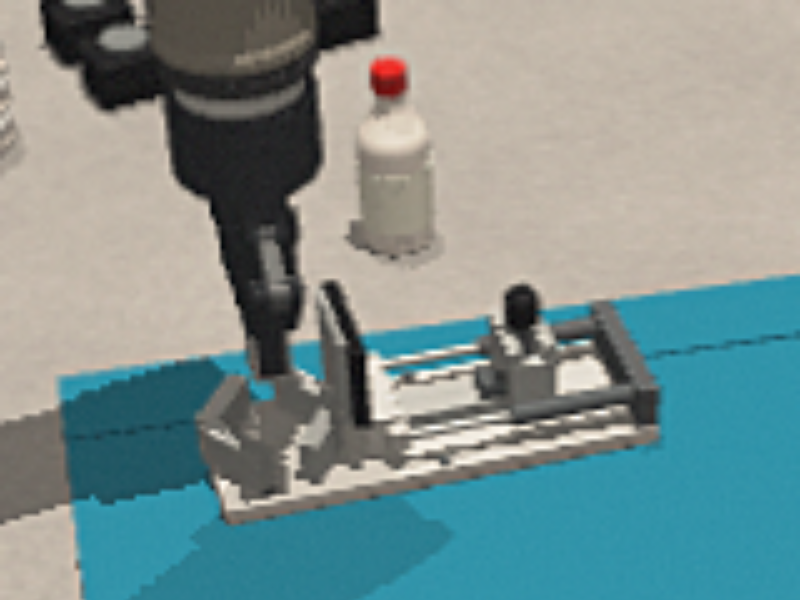

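The side crop shows the fingertips ahead of the plate, above the jaws and below the plate's top edge. Now pushing along tool −x.

Call:
{"fn": "arm_command", "kwargs": {
  "plan": "-0.007 0 0 0;-0.007 0 0 0;-0.004 0 0 0;-0.004 0 0 0;-0.004 0 0 0;-0.004 0 0 0;0 0 0 0"
}}

```text
clock: 4.32
tcp_pos: [0.4908, 0.176, 0.071]
orientation: [0.113, -3.137, 0.001]
contact_force: [-4.9, -0.9, 2.5]
grip_width: -0.0004
gripper_force: 2.3
```

Call:
{"fn": "arm_command", "kwargs": {
  "plan": "-0.005 0 0 0;-0.005 0 0 0;-0.005 0 0 0;-0.005 0 0 0;-0.005 0 0 0;-0.005 0 0 0;-0.005 0 0 0;0 0 0 0"
}}

```text
clock: 5.32
tcp_pos: [0.5248, 0.1783, 0.0706]
orientation: [0.113, -3.135, 0.002]
contact_force: [-6.7, -0.7, 3.6]
grip_width: 0.0001
gripper_force: 3.6
```

Call:
{"fn": "arm_command", "kwargs": {
  "plan": "-0.003 0 0 0;-0.003 0 0 0;-0.003 0 0 0;-0.002 0 0 0;0 0 0 0"
}}

```text
clock: 5.95
tcp_pos: [0.5353, 0.1791, 0.0706]
orientation: [0.113, -3.134, 0.002]
contact_force: [-8.6, -0.9, 5.0]
grip_width: -0.0
gripper_force: 4.1
```

Call:
{"fn": "arm_command", "kwargs": {
  "plan": "-0.002 0 0 0;-0.002 0 0 0;-0.002 0 0 0;0 0 0 0"
}}

```text
clock: 6.45
tcp_pos: [0.5382, 0.1792, 0.0704]
orientation: [0.113, -3.128, 0.004]
contact_force: [-16.9, -2.3, 13.1]
grip_width: 0.0001
gripper_force: 8.8
```

Call:
{"fn": "arm_command", "kwargs": {
  "plan": "-0.002 0 0 0;0 0 0 0;0 0 0 0"
}}

```text
clock: 6.82
tcp_pos: [0.5382, 0.1792, 0.0702]
orientation: [0.114, -3.125, 0.004]
contact_force: [-22.9, -1.9, 17.5]
grip_width: 0.0001
gripper_force: 11.5
```

```bash
python3 - <<'E'
from h import *
p,d=eyes.grab_frame('side'); cv2.imwrite('pics/s3.png',cv2.resize(p[140:260,190:350,::-1],(800,600)))
E
```

```text
(no output)
```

View pics/s3.png

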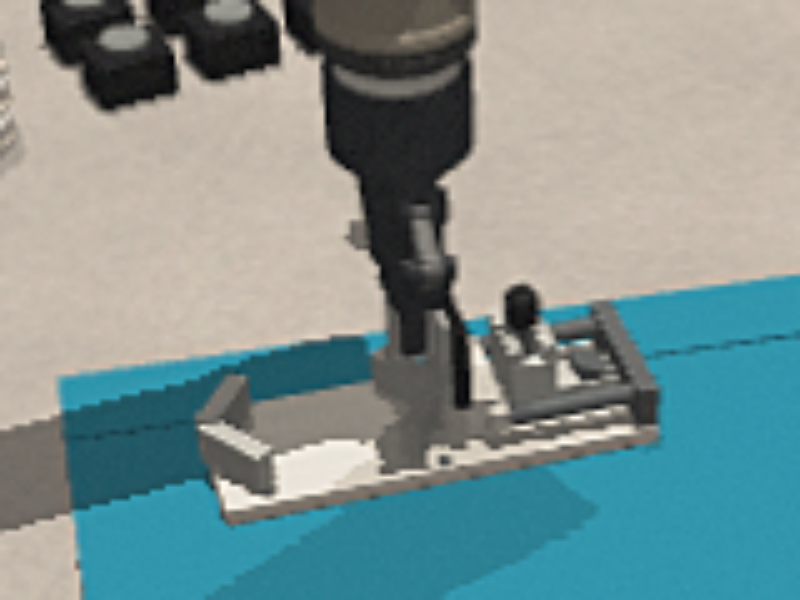

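The carriage is at its stop: the force rose to 23 N with no further movement, and the TCP is 10 mm short of the expected end face. Now backing off along the same line.

Call:
{"fn": "arm_command", "kwargs": {
  "plan": "0.004 0 0 0;0.005 0 0 0;0.005 0 0 0;0.005 0 0 0;0.005 0 0 0;0.005 0 0 0;0.005 0 0 0;0.006 0 0 0;0.008 0 0 0;0.008 0 0 0;0.008 0 0 0;0 0 0 0"
}}

```text
clock: 8.38
tcp_pos: [0.4812, 0.1755, 0.0713]
orientation: [0.113, -3.139, 0.0]
contact_force: [0.1, -0.1, -1.1]
grip_width: -0.0001
gripper_force: 0.0
```

Force is zero while the hand is now well clear of the latched position. Next, lifting and moving away.

Call:
{"fn": "arm_command", "kwargs": {
  "plan": "0.01 0 0 0;0 0 -0.03 0;0 0 -0.04 0;0 0 -0.04 0;0 0 -0.04 0;0 0.03 -0.02 0;0 0.04 0 0;0 0.04 0 0;0 0 0 0;0 0 0 0"
}}

```text
clock: 9.62
tcp_pos: [0.4638, 0.2837, 0.241]
orientation: [0.112, -3.139, 0.002]
contact_force: [0.4, -0.5, -0.8]
grip_width: 0.0002
gripper_force: 0.0
```

```bash
python3 - <<'E'
from h import *
C=cam('top'); p,d=eyes.grab_frame('top'); a=cv2.resize(p[220:335,215:415,::-1],(800,460),interpolation=cv2.INTER_CUBIC); cv2.imwrite('pics/t4.png',a)
p,d=eyes.grab_frame('side'); cv2.imwrite('pics/s4.png',cv2.resize(p[150:345,190:450,::-1],(800,600)))
S=cloud(cam('side'),d)
q=S[150:250,215:330].reshape(-1,3); m=(q[:,2]>.075)&(q[:,2]<.1)&(q[:,1]>.12)&(q[:,1]<.23)&(q[:,0]<.575)&(q[:,0]>.46); print(m.sum(),np.median(q[m],0),q[m].min(0),q[m].max(0))
E
```

```text
126 [0.5310468  0.16501268 0.08913201] [0.52283437 0.13673423 0.07517765] [0.54055667 0.20968005 0.09401832]
```

View pics/s4.png

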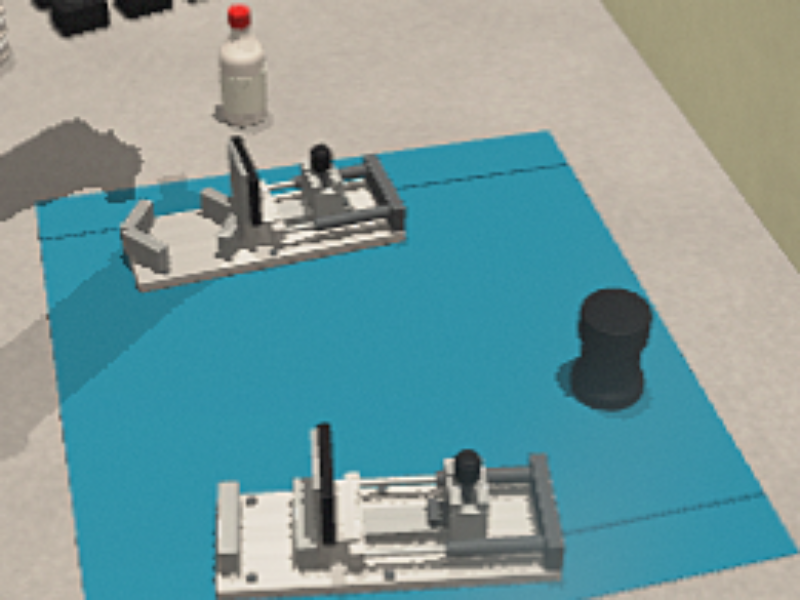

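View pics/t4.png

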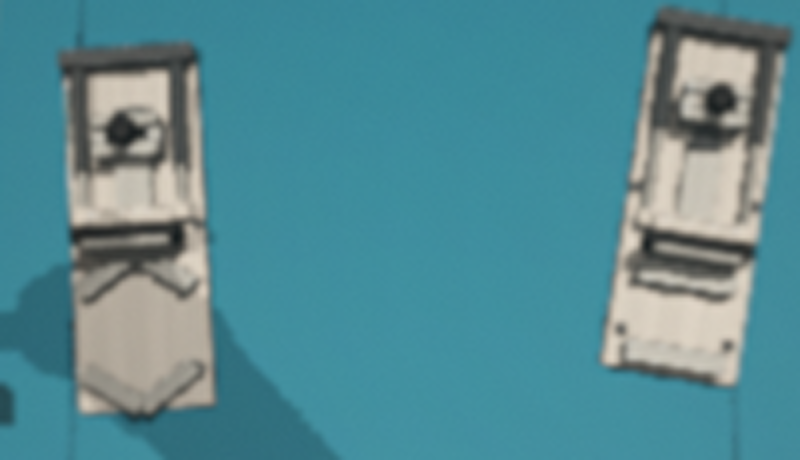

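Both views show the vee carriage held part-way: its plate is at x≈0.523, which is 30 mm past rest, so the catch has latched. The plain clamp is still closed, the bystanders are undisturbed and the hand is clear.

```bash
python3 -c "
from bench import ticket; print(ticket.hand_in())"
```

```text
the job is handed in; nothing more can be done
None
```

The vee clamp was pushed back to its end stop and let return onto its catch about 30 mm open; the hand is clear, the plain clamp and bystanders look undisturbed, and the job is handed in.

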